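# Set a shock absorber's damping lever to the third click

### The job

Set the damping on the coil-over shock absorber that lies in the bench cradle: with a fingertip, push the small adjuster lever on top of its head clockwise, seen from above, until it rests against its closed stop, then push it back the other way through three clicks and leave it sitting in the third notch from the stop, with your hand clear. Only push the lever, gently: do not lift or shift the shock in its cradle, and leave the other things on the bench where they are.

Things in the scene. Friction and masses are not known exactly. Their poses are not given: they have to be found in the camera images.
- shock: Coil-over shock, 325 x 122 mm, 3.4 kg, lying loose in a low cradle. Origin: under its aluminium head (116 x 52 mm), on the lever's axis, 35 mm over the bench; z up, y along the shock. Top eye to y = 59 mm; spring (x -64 to -2) and reservoir (x 8 to 56) run towards -y, lower end y = -281. Heights over origin: head 55, spring 59, reservoir 52, round adjuster flange (radius 31) 62 mm.
- cradle: Fixed cradle under the shock: ply board 150 x 345 x 12 mm with white nylon saddles, cheeks to 51 mm over the bench. Origin on the bench under the lever's axis; its axes are those of shock, its board spans y = -290 to +55 mm. A side push of 15 to 25 N makes the shock slide in it.
- lower_end (a point): Point on the shock: top of its lower clevis block, at (-33, -263, 55) mm in the frame of shock.
- pivot (a point): On the vertical turning axis of the adjuster lever, at the top of its hub (34 mm across), 111 mm above the bench. Axes as shock.
- lever_tip (a point): Top centre of the upright round post (13 mm diameter) at the free end of the dark steel adjuster lever, 44 mm from the turning axis, 127 mm above the bench. It stands 18 mm above the lever's arm (11 mm wide, top face 109 mm above the bench; nothing else within 100 mm of the pivot is higher than 111 mm). The frame's x axis points along the lever, away from the pivot; z up.
- clicker (a joint): Lever angle, rad: 0 = closed stop (clockwise from above), 2.4 = open stop. Notches every 0.4 from 0, a dark dot each; third click 1.2. Starts in the notch 1.6, 2.0 or 2.4. At angle q it points q - 0.15 from the x axis of shock towards y. About 4 N across the post (to 10 N if pushed askew) takes it out of a notch; a click is 18 mm at the post; past half way it snaps into the next notch.
- spring: Spare coil spring standing upright, 62 mm diameter, 150 mm tall: a bystander, to be left alone; its origin is the centre of its underside on the bench. Beside the reservoir.
- hook_spanner: Steel hook spanner lying flat, about 190 mm long, 8 mm thick, on the spring side of the cradle: a bystander, to be left alone; origin on the bench, on its handle near the middle of its length.
- gauge: Round pressure gauge lying face up, 66 mm diameter, 28 mm tall, with a 43 mm brass stem: a bystander, to be left alone; its origin is the centre of its underside on the bench. 
- spray_can: Spray can standing, 58 mm diameter, 190 mm tall: a bystander, to be left alone; its origin is the centre of its underside on the bench. 
- grease_tin: Flat round tin with a lid, 72 mm diameter, 42 mm tall: a bystander, to be left alone; its origin is the centre of its underside on the bench. 
- collar: Spare threaded spring collar lying flat, 68 mm diameter, 12 mm tall: a bystander, to be left alone; its origin is the centre of its underside on the bench. 

How it is judged (in metres and radians):
On the way, in this order (a step that is already met when the one before it is completed fails the run):
1. the lever is pushed clockwise home against its closed stop (value of joint clicker below 0.08 rad), for 0.15 s.
2. the lever is brought back to the third notch from the stop (value of joint clicker between 1.1 and 1.3 rad), for 0.2 s.
At the end, for the whole second after the job is handed in: The lever rests in the third notch from its closed stop (1.2 rad, within 0.1 rad) and is still; the shock lies in its saddles within 15 mm of where it was (lower end 20 mm), not lifted; every bystander within 20 mm of its start (all of step 2 and velocity of joint clicker between -0.1 and 0.1 rad/s and distance of shock from where it was at the start of the episode below 0.015 m and distance of each of lower_end, spring, hook_spanner, gauge, spray_can, grease_tin, collar from where it was at the start of the episode below 0.02 m and height (world z) of shock below 0.047 m and linear speed of shock below 0.02 m/s); the robot touches nothing.
It fails at once if the shock is lifted off its saddles (height (world z) of shock above 0.047 m).
It fails at once if the shock is shifted or turned in its cradle (distance of shock from where it was at the start of the episode above 0.015 m or distance of lower_end from where it was at the start of the episode above 0.02 m).
It fails at once if the shock or its lever is forced or squeezed (over 30 N from the fingers) (contact force between the fingers and shock above 30 N).
It fails at once if a bystander (spring, spanner, gauge, can, tin or collar) is moved more than 20 mm (distance of any of spring, hook_spanner, gauge, spray_can, grease_tin, collar from where it was at the start of the episode above 0.02 m).
It also fails if it takes over 67 s, if anything falls off the work surface, if the arm or the gripper's body presses on something with over 40 N, if the wrist force passes 120 N, or if a joint passes its speed limit or range.

### The arm

A 6-joint arm with a two-finger parallel gripper is mounted at the origin on the work surface. World frame = base frame: x ahead of the robot, y to its left, z up, the work surface at z = 0. Lengths are in m, angles in degrees, forces in N, time in s.
With the tool pointing down it reaches from about 0.375 to 0.9 m from the base axis. Payload 3.1 kg.
Tool frame: the origin (TCP) lies between the finger pads; the fingertips stand 22 mm ahead of it and the grasp point (between the pads) lies 3 mm ahead of it (bot.tip_extent is the distance from the TCP to the fingertips, in m); y points along the fingers, z is the direction in which the jaws open and shut, and the axes are right-handed (so a half turn about y gives the same grasp; the last joint's range is limited). The gripper opens to 87 mm and grips with 3 to 60 N. Pads are 19 mm wide; open, the fingers measure 117 mm over their backs; the gripper's body (75 mm by 190 mm) begins 51 mm behind the grasp point.
Start: joints at [65.976, 30.224, 82.088, -0, 67.689, -10.227], TCP at [0.149, 0.607, 0.216] pointing down, gripper open.
Joint ranges: [-176.69, 176.69], [-43.24, 126.21], [12.49, 139.97], [-82, 262], [0, 151.66], [-163.58, 163.58]. Speed limits (degrees/s): [159.86, 159.86, 180, 180, 180, 180].

### API

Orientations are given as a 3x3 rotation matrix whose columns are the frame's x, y, z axes.
In Python, from rig import bot, eyes, models gives the robot as it stands. The module is installed in compiled form; this text tells all that it offers.
- The arm moves only by the tool arm_command, never from a script. Its arguments are lists of equal length, an entry for each row: "translation": the shift along the tool's x, y, z each as a share of 0.08 m, from -1 to 1, a list of three; "rotation": the turn, a rotation vector about the tool's x, y, z each as a share of 60 degrees, from -1 to 1, a list of three; "grip": the closure, from -1 (fully open) to 1 (shut), so that 0 is half open. In form: {"translation": [[x, y, z], ...], "rotation": [[rx, ry, rz], ...], "grip": [grip, ...]}. A call has 1 to 5 rows; each row is the pose to reach, as a shift and turn from the pose commanded when the call began, along the tool's axes at that moment; what a row does not reach only later rows make up. A row lasts 1/10 s, in which the tool goes at most 50 mm and 8.59 degrees, less where a joint would pass 70% of its speed; a pose out of reach is approached as far as the arm can. A call with a number of a shift or a turn outside -1 to 1 is refused whole. A call with a gripper value outside its range is refused whole. The fingers move at their own pace and stop on an object; the grip force is fixed at half the most. Time passes only in rows, so rows that repeat a pose let the fingers close. It gives the time, the measured TCP pose, the force and the opening at its end, in the units of the state.
- bot.read_state(): the state, without advancing time (a new reading comes with each control period).
- eyes.capture(name): name is "side" or "top"; returns a dict with "image" (480x640x3 uint8, blue, green, red), "mtx" (3x3 intrinsics, pixels), "rvec" (rotation vector, rad) and "tvec" (3), from world to camera coordinates, as OpenCV has them. Camera axes: x right, y down, z forward; pixel columns grow to the right and rows downward; lengths in m; the calibration is good to about 2 mm. A picture is of the moment at which its call begins. There is no depth.
- bot.hand_in(): hands the job in, once; it reports no verdict.
Trained networks look in the newest picture that a camera, given by its name, has taken for a name from the list of things; names that differ only in an ending like _2 or _b are one class to them, and where a whole thing is asked for, a point or a joint stands for the part that bears it (a point fixed in the world has none). Each returns a list of dicts, best first, with "conf" (0 to 1); they miss things now and then, are a little off and sometimes report something else, mostly with a low value. They report only what shows in the picture. A call takes as long as a camera call.
- models.recognise(camera, thing): "extent" ([left, top, right, bottom] as shares, 0 to 1, of the picture: columns of its width, rows of its height, round what is visible of it).
- models.spot_point(camera, thing): "point" ([column, row] as shares, 0 to 1, of the picture: columns of its width, rows of its height: a listed point, or the origin of a listed thing).
The state is a dict: "time_s": time; "joint_positions": joint angles; "qvel": joint speeds; "tau": joint torques, N m; "position": TCP position; "tcp_rot": TCP orientation; "force": force on the tool from outside, world axes, zero at the start; "moment": the same for the moment, N m; "opening": opening from 0.0 (shut) to 1.0 (fully open).
Only numpy, scipy, OpenCV 4.12 (cv2) and the standard library are available. Lean on these libraries where they do the work, as an engineer would, in place of code of your own. Each camera call takes 0.05 s, during which the arm holds its last target. There are 200 camera calls.

## Working session

There is one attempt and no reset: what is moved stays moved. The work goes in short steps, Python scripts to look and compute and a tool call to move; the robot and the scene stay as the last step left them, time stands still between calls to the robot, and variables do not carry over. Pictures are saved under pics/ and viewed, about 8 in all and at most 12, crops included, and the job is handed in when it is done.

Besides the shell and the picture viewer there is one more tool, called after ">>>" as name(argument=value, ...) on one line, values as JSON. arm_command: Moves the arm, as the interface text tells. Shift numbers are shares of 0.08 m and turn numbers shares of 60 degrees, none past 1 either way. Its arguments: {"type":"object","properties":{"translation":{"type":"array"},"rotation":{"type":"array"},"grip":{"type":"array"}},"required":["translation","rotation","grip"]}

```bash
mkdir -p pics
cat > h.py <<'E'
import numpy as np, cv2
from rig import bot, eyes, models
def cap(n): return eyes.capture(n)
def ray(c,px):
    R,_=cv2.Rodrigues(np.array(c['rvec'],float)); t=np.array(c['tvec'],float).ravel()
    d=R.T@np.linalg.inv(np.array(c['mtx']))@np.array([px[0],px[1],1.]); return -R.T@t,d
def at_z(c,px,z):
    o,d=ray(c,px); return o+d*(z-o[2])/d[2]
def proj(c,P):
    return cv2.projectPoints(np.array(P,float).reshape(-1,3),np.array(c['rvec'],float),np.array(c['tvec'],float),np.array(c['mtx'],float),None)[0].reshape(-1,2)
def spot(cam,c,thing,z):
    for r in models.spot_point(cam,thing)[:2]:
        p=np.array(r['point'])*[640,480]; print(cam,thing,round(r['conf'],2),p.round(1),at_z(c,p,z).round(4))
E
python3 - <<'E'
from h import *
Z=dict(pivot=.111,lever_tip=.127,lower_end=.09,shock=.035,spring=0,hook_spanner=0,gauge=0,spray_can=0,grease_tin=0,collar=0)
for n in('top','side'):
    c=cap(n); cv2.imwrite(f'pics/{n}0.png',c['image'])
    print(n,'cam pos',ray(c,(0,0))[0].round(3))
    for k,z in Z.items(): spot(n,c,k,z)
s=bot.read_state(); print(np.round(s['tcp_rot'],3),s['position'],s['time_s'],bot.tip_extent)
E
```

```text
top cam pos [0.361 0.059 1.084]
top pivot 0.61 [307.2 238.3] [0.5352 0.0692 0.111 ]
top lever_tip 0.81 [285.3 235.3] [0.5393 0.1121 0.127 ]
top lever_tip 0.55 [307.4 185.8] [0.6397 0.0667 0.127 ]
top lower_end 0.59 [433.3 283.2] [ 0.4416 -0.1831  0.09  ]
top lower_end 0.35 [244.7 198.5] [0.6257 0.1977 0.09  ]
top shock 0.65 [307.8 244.3] [0.5356 0.0691 0.035 ]
top spring 0.98 [363.5 205.7] [ 0.6274 -0.0584  0.    ]
top hook_spanner 0.67 [368.8 318.6] [ 0.3755 -0.0598  0.    ]
top hook_spanner 0.58 [365.9 208.6] [ 0.6205 -0.0635  0.    ]
top gauge 0.66 [307.3 185.5] [0.6773 0.0679 0.    ]
top spray_can 0.68 [211.7 246.7] [0.5406 0.2826 0.    ]
top grease_tin 0.67 [245.4 197.9] [0.651  0.2087 0.    ]
top collar 0.59 [288.4 301.6] [0.4161 0.1139 0.    ]
side cam pos [ 0.28  -0.59   0.817]
side pivot 0.7 [311.2 247.2] [0.5357 0.0685 0.111 ]
side lever_tip 0.51 [300.7 227.7] [0.5324 0.1152 0.127 ]
side lower_end 0.59 [311.8 369.7] [ 0.4312 -0.1791  0.09  ]
side lower_end 0.19 [278.8 223.6] [0.5071 0.1857 0.09  ]
side shock 0.96 [311.7 272.8] [0.534  0.0676 0.035 ]
side spring 0.65 [374.7 313.8] [ 0.6193 -0.062   0.    ]
side hook_spanner 0.75 [261.4 349.2] [ 0.378  -0.0463 -0.    ]
side gauge 0.73 [366.8 262.1] [0.6724 0.0748 0.    ]
side gauge 0.39 [313.3 273.8] [0.5475 0.0927 0.    ]
side spray_can 0.84 [277.9 226. ] [ 0.5302  0.2743 -0.    ]
side grease_tin 0.8 [336.6 229.7] [0.6559 0.2016 0.    ]
side grease_tin 0.61 [311.3 247.3] [0.5761 0.1715 0.    ]
side collar 0.76 [254.1 284.1] [0.4174 0.1189 0.    ]
side collar 0.15 [311.8 283.4] [0.5335 0.0681 0.    ]
[[ 0.971 -0.     0.238]
 [-0.238 -0.     0.971]
 [-0.    -1.    -0.   ]] [0.14897484 0.60695724 0.21606123] 1.1 0.022
```

View pics/top0.png

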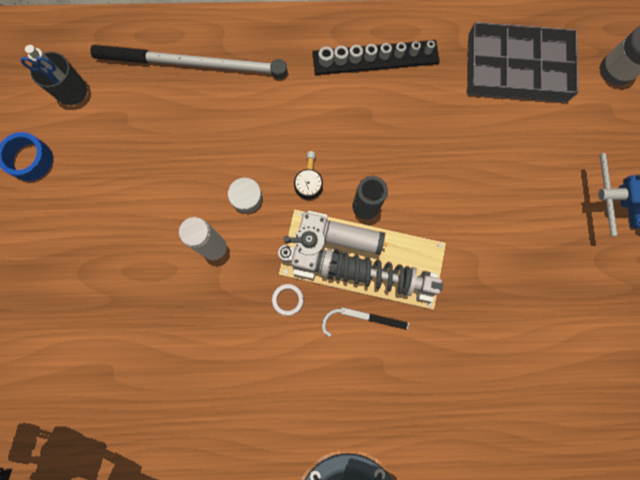

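View pics/side0.png

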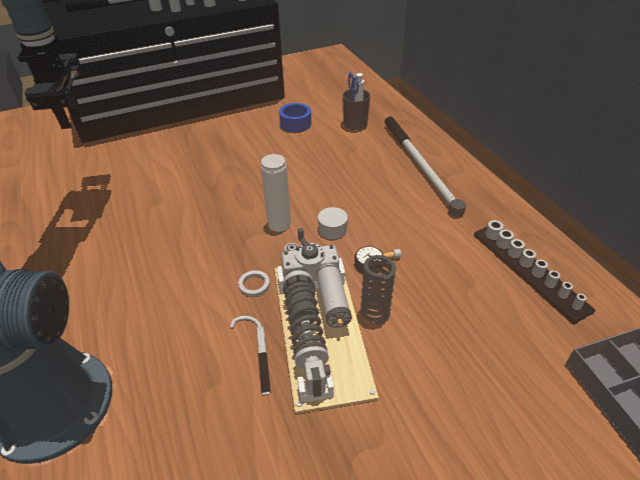

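The top view shows the shock with pivot at about (307,238) and the lever post at (286,238), left of it. The can is at (212,247), the spring at (364,206) and the other bystanders are clear of the lever's sweep. The side view agrees, with the post at (301,230). I'll check the lever angle with an overlay.

```bash
cat >> h.py <<'E'
PV=np.array([.5355,.0688]); 
def post(q,yaw,r=.044,z=.127,pv=PV):
    a=yaw+q-.15; return np.array([pv[0]+r*np.cos(a),pv[1]+r*np.sin(a),z])
def crop(c,ctr,w,s,name,pts=()):
    x,y=int(ctr[0]-w/2),int(ctr[1]-w/2); im=cv2.resize(c['image'][y:y+w,x:x+w],None,fx=s,fy=s,interpolation=cv2.INTER_CUBIC)
    for p,col in pts: cv2.circle(im,tuple(int(v) for v in (np.array(p)-[x,y]+.5)*s),3,col,-1)
    return im
E
python3 - <<'E'
from h import *
# yaw from all saddled points in both views: fit shock pose (x,y,yaw)
yaw=np.radians(-12.5); ims=[]
for n in('top','side'):
    c=cap(n); P=[[PV[0],PV[1],.111]]+[post(q,yaw) for q in(1.6,2.0,2.4)]
    p=proj(c,P)
    for _ in range(1):
        b=models.recognise(n,'cradle')[:1]; print(n,b and (np.array(b[0]['extent'])*[640,480,640,480]).round(1))
    Rz=lambda v:np.r_[PV+[[np.cos(yaw),-np.sin(yaw)],[np.sin(yaw),np.cos(yaw)]]@np.array(v[:2]),v[2]]
    cor=[Rz(v) for v in ([-.075,-.29,.012],[.075,-.29,.012],[.075,.055,.012],[-.075,.055,.012])]
    pc=proj(c,cor); print(n,pc.round(1).tolist())
    ims.append(crop(c,p[0]+[0,0],60,6,n,[(p[0],(0,0,255)),(p[1],(255,0,0)),(p[2],(0,255,0)),(p[3],(0,255,255))]))
    im=c['image'].copy(); m=cv2.getRectSubPix(im,(200,200),tuple(map(float,pc.mean(0)))); o=pc.mean(0)-99.5
    m=cv2.resize(m,(400,400)); cv2.polylines(m,[np.int32((pc-o)*2+.5)],True,(255,0,255),1); ims.append(m)
H=[cv2.resize(i,(390,300) if 0 else (300,300)) for i in ims]
cv2.imwrite('pics/o.png',np.vstack([np.hstack(H[:2]),np.hstack(H[2:])]))
E
```

```text
top [277.9 212.2 447.4 309. ]
top [[432.9, 305.7], [443.1, 238.6], [290.5, 208.8], [276.4, 274.6]]
side [274.2 259.4 376.9 415.9]
side [[300.6, 409.0], [383.7, 392.8], [340.4, 256.2], [274.9, 266.4]]
```

View pics/o.png

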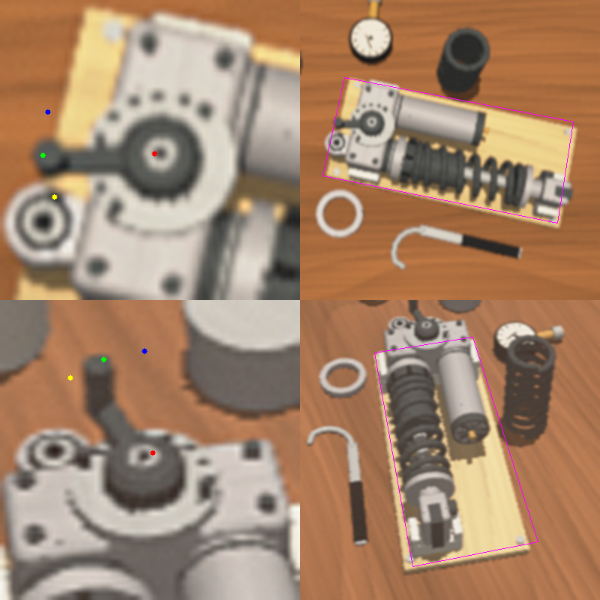

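The overlay shows the post on the green mark (q = 2.0). The hub sits about 1.4 px right of my estimate in top and 1.4 px left in side, so the pivot is ≈ (0.534, 0.0665) and the yaw ≈ -12°. Next I raise the tool and approach, passing over the can.

>>> arm_command(translation=[[0, -0.8, 0], [0.5, -0.8, -0.4], [1, -0.8, -0.8], [1, -0.8, -0.8]], rotation=[[0, 0, 0], [0, 0, 0], [0, 0, 0], [0, 0, 0]], grip=[0, 0, 0, 0])

```text
time_s: 1.7
position: [0.2139, 0.5223, 0.2809]
tcp_rot: [[0.97, 0.002, 0.242], [-0.242, -0.002, 0.97], [0.002, -1.0, -0.001]]
force: [0.0, 0.6, -0.1]
opening: 0.726
```

>>> arm_command(translation=[[0.5, 0, -0.4], [1, 0, -0.8], [1, 0, -0.8]], rotation=[[0, 0, 0], [0, 0, 0], [0, 0, 0]], grip=[0, 0, 0])

```text
time_s: 2.0
position: [0.2763, 0.4411, 0.2799]
tcp_rot: [[0.97, 0.001, 0.244], [-0.244, -0.002, 0.97], [0.001, -1.0, -0.002]]
force: [-0.1, 0.1, 0.3]
opening: 0.521
```

>>> arm_command(translation=[[0.5, 0, -0.4], [1, 0, -0.8], [1, 0, -0.8]], rotation=[[0, 0, 0], [0, 0, 0], [0, 0, 0]], grip=[0, 0, 0])

```text
time_s: 2.3
position: [0.3391, 0.3606, 0.28]
tcp_rot: [[0.97, 0.001, 0.244], [-0.244, -0.001, 0.97], [0.001, -1.0, -0.001]]
force: [-0.8, 0.4, 0.4]
opening: 0.5
```

>>> arm_command(translation=[[0.5, 0, -0.4], [1, 0, -0.8], [1, 0, -0.8]], rotation=[[0, 0, 0], [0, 0, 0], [0, 0, 0]], grip=[0, 0, 0])

```text
time_s: 2.6
position: [0.402, 0.2798, 0.2802]
tcp_rot: [[0.97, 0.002, 0.244], [-0.244, -0.001, 0.97], [0.002, -1.0, -0.0]]
force: [0.8, 0.1, -0.0]
opening: 0.498
```

>>> arm_command(translation=[[0.5, 0, -0.4], [1, 0, -0.8], [1, 0, -0.8]], rotation=[[0, 0, 0], [0, 0, 0], [0, 0, 0]], grip=[0, 0, 0])

```text
time_s: 2.9
position: [0.4648, 0.1988, 0.2802]
tcp_rot: [[0.97, 0.003, 0.243], [-0.243, -0.0, 0.97], [0.003, -1.0, 0.0]]
force: [-0.2, 0.7, -0.3]
opening: 0.499
```

>>> arm_command(translation=[[0.5, 0, -0.4], [1, 0, -0.8], [1, 0, -0.8]], rotation=[[0, 0, 0], [0, 0, 0], [0, 0, 0]], grip=[0, 0, 0])

```text
time_s: 3.2
position: [0.5273, 0.1177, 0.2801]
tcp_rot: [[0.97, 0.003, 0.242], [-0.242, -0.001, 0.97], [0.003, -1.0, 0.0]]
force: [-0.8, 0.4, -0.2]
opening: 0.502
```

>>> arm_command(translation=[[0, 0, 0], [0, 0, 0], [0, 0, 0], [0, 0, 0], [0, 0, 0]], rotation=[[0, 0.6, 0], [0, 0.6, 0], [0, 0.6, 0], [0, 0.6, 0], [0, 0.6, 0]], grip=[0, 0, 0, 0, 0])

```text
time_s: 3.7
position: [0.5225, 0.1221, 0.2798]
tcp_rot: [[0.646, -0.001, 0.763], [-0.763, 0.001, 0.646], [-0.002, -1.0, -0.0]]
force: [-0.0, -0.0, -0.3]
opening: 0.501
```

>>> arm_command(translation=[[0, 0, 0], [0, 0, 0], [0, 0, 0], [0, 0, 0], [0, 0, 0]], rotation=[[0, 0.6, 0], [0, 0.6, 0], [0, 0.6, 0], [0, 0.6, 0], [0, 0.6, 0]], grip=[0, 0, 0, 0, 0])

```text
time_s: 4.2
position: [0.5229, 0.1212, 0.28]
tcp_rot: [[0.075, -0.001, 0.997], [-0.997, 0.001, 0.075], [-0.001, -1.0, -0.001]]
force: [0.1, 0.6, -0.2]
opening: 0.499
```

>>> arm_command(translation=[[0.14, 0.4, 0.09], [0.14, 1, 0.09], [0.14, 1, 0.09]], rotation=[[0, 0, 0], [0, 0, 0], [0, 0, 0]], grip=[0, 0, 0])

```text
time_s: 4.5
position: [0.5265, 0.1096, 0.1949]
tcp_rot: [[0.077, -0.014, 0.997], [-0.997, 0.0, 0.077], [-0.001, -1.0, -0.014]]
force: [-1.4, 0.0, -0.1]
opening: 0.501
```

>>> arm_command(translation=[[0, 0.48, 0], [0, 0.48, 0], [0, 0.48, 0]], rotation=[[0, 0, 0], [0, 0, 0], [0, 0, 0]], grip=[0, 0, 0])

```text
time_s: 4.8
position: [0.5318, 0.1095, 0.1628]
tcp_rot: [[0.075, -0.0, 0.997], [-0.997, 0.0, 0.075], [-0.0, -1.0, -0.0]]
force: [-0.5, 0.7, -0.5]
opening: 0.5
```

Run:
```python
from h import *
c=cap('side'); m=np.vstack([[[.534,.0665,.111]],[post(2.0,np.radians(-12),pv=np.array([.534,.0665]))]]); p=proj(c,m)
cv2.imwrite('pics/s1.png',crop(c,p[1],100,6,'',[(p[0],(0,0,255)),(p[1],(0,255,0))]))
print(bot.read_state()['position'],p)
```

```text
[0.53262946 0.10939025 0.1636184 ] [[310.78965025 248.06465275]
 [300.90550956 229.35060757]]
```

View pics/s1.png

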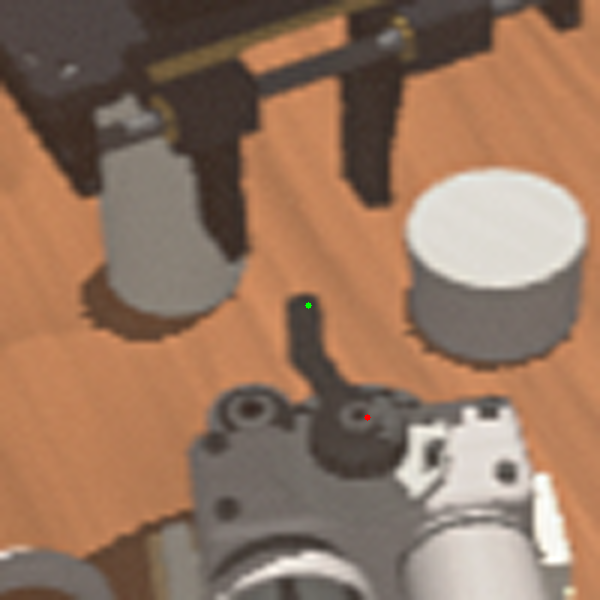

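The post stands between the two fingers, at crop pixel (303,300) with the fingers around it. I'll descend and narrow the gap.

>>> arm_command(translation=[[-0.015, 0.12, -0.03], [-0.015, 0.24, -0.03], [-0.015, 0.33, -0.03], [-0.015, 0.33, -0.03], [-0.015, 0.33, -0.03]], rotation=[[0, 0, 0], [0, 0, 0], [0, 0, 0], [0, 0, 0], [0, 0, 0]], grip=[0, 0, 0.2, 0.4, 0.4])

```text
time_s: 5.35
position: [0.529, 0.1099, 0.135]
tcp_rot: [[0.073, -0.001, 0.997], [-0.997, 0.0, 0.073], [-0.0, -1.0, -0.001]]
force: [0.1, 0.1, 0.2]
opening: 0.336
```

>>> arm_command(translation=[[0.002, 0, 0.048], [0.008, 0, 0.095], [0.019, 0, 0.142], [0.033, 0, 0.188], [0.033, 0, 0.188]], rotation=[[0, 0.083, 0], [0, 0.167, 0], [0, 0.25, 0], [0, 0.333, 0], [0, 0.333, 0]], grip=[0.4, 0.4, 0.4, 0.4, 0.4])

```text
time_s: 5.85
position: [0.5453, 0.1083, 0.1356]
tcp_rot: [[-0.272, 0.002, 0.962], [-0.962, -0.0, -0.272], [-0.0, -1.0, 0.001]]
force: [0.3, -0.2, 0.3]
opening: 0.301
```

>>> arm_command(translation=[[0.002, 0, 0.048], [0.008, 0, 0.095], [0.019, 0, 0.142], [0.033, 0, 0.188], [0.033, 0, 0.188]], rotation=[[0, 0.083, 0], [0, 0.167, 0], [0, 0.25, 0], [0, 0.333, 0], [0, 0.333, 0]], grip=[0.4, 0.4, 0.4, 0.4, 0.4])

```text
time_s: 6.35
position: [0.5585, 0.1015, 0.1354]
tcp_rot: [[-0.583, 0.001, 0.812], [-0.812, -0.0, -0.583], [-0.0, -1.0, 0.001]]
force: [-1.5, 1.1, -0.3]
opening: 0.302
```

```bash
cat >> h.py <<'E'
PV=np.array([.533,.0665]); YAW=np.radians(-12)
def look(n,name,w=80,s=6):
    c=cap(n); p=proj(c,[[PV[0],PV[1],.111]]+[post(q,YAW,pv=PV) for q in (0,.4,.8,1.2,1.6,2.0)])
    cv2.imwrite(name,crop(c,p[0],w,s,'',[(a,(0,0,255)) for a in p]))
    st=bot.read_state(); d=st['position'][:2]-PV; R=np.array(st['tcp_rot'])
    print('r',np.hypot(*d).round(4),'phi',np.degrees(np.arctan2(d[1],d[0])).round(1),'zang+90',np.degrees(np.arctan2(R[1,2],R[0,2])).round(1)+90,st['force'],st['position'][2])
E
python3 -c "
from h import *
look('side','pics/s2.png')"
```

```text
r 0.0432 phi 54.5 zang+90 54.4 [-0.59829259 -0.30509608 -0.03069757] 0.1353652658057458
```

View pics/s2.png

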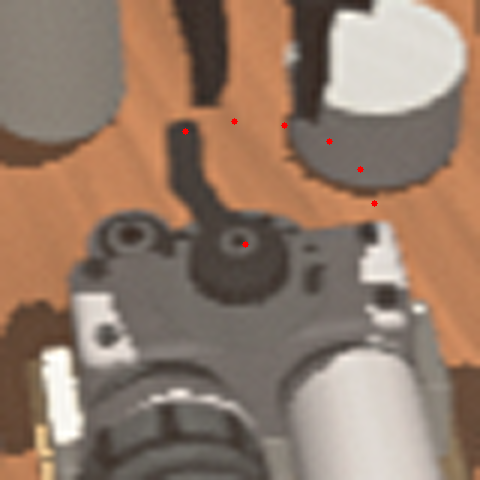

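The lever has not moved: the post is still at q = 2.0, crop pixel (185,125), and both fingertips, at about (205,105) and (305,118), look too high or too far back. I'll check the fingertip geometry.

Run:
```python
from h import *
st=bot.read_state(); p=np.array(st['position']);R=np.array(st['tcp_rot'])
ims=[]
for n in('side','top'):
    c=cap(n)
    T=[(p+R@np.array([x,.022,s*(.013+d)]),col) for s,col in((-1,(0,255,0)),(1,(0,255,255))) for d in(0,.015) for x in(-.0095,.0095)]
    ims.append(crop(c,proj(c,[p])[0],70,6,'',[(proj(c,[t])[0],col) for t,col in T]+[(proj(c,[p])[0],(255,0,255)),(proj(c,[post(2.,YAW,pv=PV)])[0],(0,0,255))]))
cv2.imwrite('pics/f.png',cv2.resize(np.hstack(ims),(800,400)))
print(st['opening'],p)
```

```text
0.2996223482944132 [0.5580904  0.10171873 0.13536527]
```

View pics/f.png

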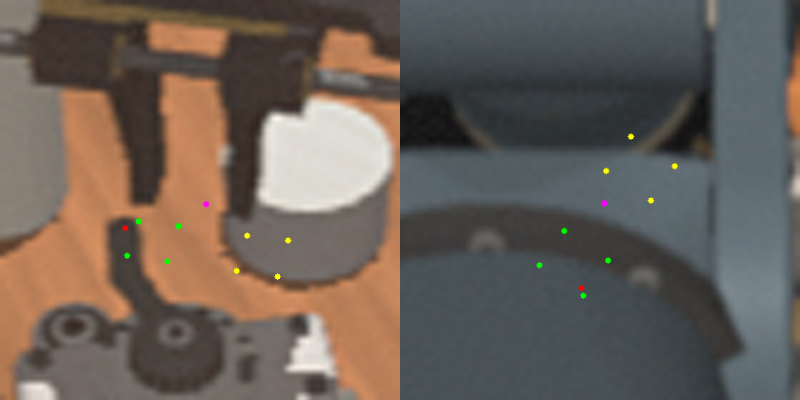

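Run:
```python
from h import *
c=cap('side')
im=cv2.imread('pics/side0.png')
p=np.array([.14897,.60696,.21606]);R=np.array([[.971,0,.238],[-.238,0,.971],[0,-1,0]])
T=[(p+R@np.array([x,.022,s*(.0435+d)]),col) for s,col in((-1,(0,255,0)),(1,(0,255,255))) for d in(0,.015) for x in(-.0095,.0095)]
c0=dict(c,image=im); ctr=(60,95)
a=crop(c0,ctr,100,6,'',[(proj(c,[t])[0],col) for t,col in T]+[(proj(c,[p])[0],(255,0,255))])
cv2.imwrite('pics/g.png',a)
# s1 numbers
p=np.array([.5326,.1094,.1636]);R=np.array([[.075,0,.997],[-.997,0,.075],[0,-1,0]])
for s in(-1,1):
  q=[p+R@np.array([x,.022,s*(.02175+d)]) for d in(0,.015) for x in(-.0095,.0095)]
  print((proj(c,q)-[250,179])*6)
```

```text
[[239.53281591 275.64186255]
 [263.86254189 308.98519746]
 [199.55643634 290.17941413]
 [223.51699494 323.86687642]]
[[353.28421395 234.27576501]
 [378.63792679 266.64965961]
 [391.77475094 220.27854533]
 [417.46608817 252.32767674]]
```

View pics/g.png

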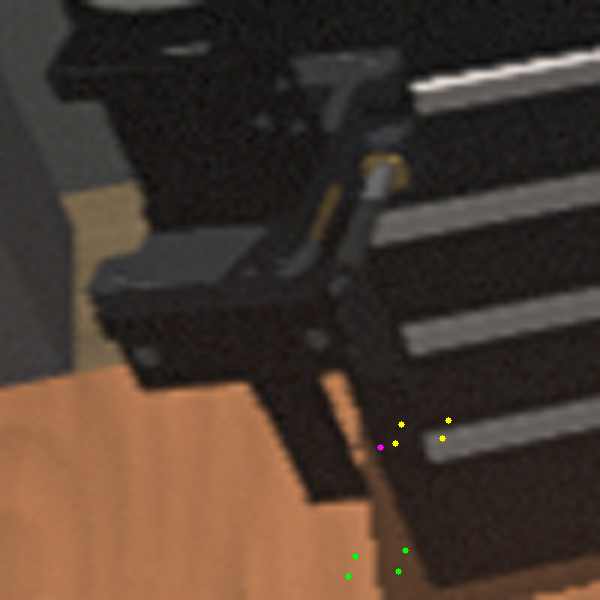

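Run:
```python
from h import *
c=cap('side')
for t in([.135,.56,.194],[.5326,.1094,.1416],[.558,.1017,.1134]):
    b=proj(c,[t])[0]; print([((proj(c,[np.array(t)+d])[0]-b)).round(2).tolist() for d in np.eye(3)*.01])
print(cv2.Rodrigues(np.array(c['rvec'],float))[0].round(3).tolist(), np.array(c['mtx']).round(1).tolist())
```

```text
[[4.49, -0.99], [-0.29, -2.1], [-1.59, -3.69]]
[[4.52, -1.38], [-1.83, -2.97], [-0.21, -3.64]]
[[4.39, -1.37], [-1.88, -2.97], [-0.12, -3.5]]
[[0.915, -0.403, -0.016], [-0.292, -0.635, -0.715], [0.278, 0.659, -0.699]] [[490.7, 0.0, 320.9], [0.0, 490.7, 241.5], [0.0, 0.0, 1.0]]
```

Fingertips appear about 28–30 mm higher than the TCP reading plus 22 mm predicts. The picture offsets at both poses fit a pure z shift, and the fingers passed over the post with no contact. I'll go back over the post, open wider, and descend in small steps with checks.

>>> arm_command(translation=[[0.01, -0.1, -0.09], [0.033, -0.1, -0.188], [0.08, -0.1, -0.28], [0.129, -0.1, -0.354], [0.129, -0.1, -0.354]], rotation=[[0, -0.14, 0], [0, -0.28, 0], [0, -0.42, 0], [0, -0.56, 0], [0, -0.66, 0]], grip=[0, 0, 0, 0, 0])

```text
time_s: 7.1
position: [0.5274, 0.1103, 0.1432]
tcp_rot: [[0.074, -0.002, 0.997], [-0.997, 0.0, 0.074], [-0.0, -1.0, -0.002]]
force: [-0.0, 1.0, 0.2]
opening: 0.494
```

>>> arm_command(translation=[[0, 0.1, 0], [0, 0.2, 0], [0, 0.3, 0], [0, 0.3, 0]], rotation=[[0, 0, 0], [0, 0, 0], [0, 0, 0], [0, 0, 0]], grip=[0, 0, 0, 0])

```text
time_s: 7.5
position: [0.528, 0.1099, 0.1176]
tcp_rot: [[0.066, -0.003, 0.998], [-0.998, -0.0, 0.066], [-0.0, -1.0, -0.003]]
force: [-0.4, 0.9, -0.0]
opening: 0.497
```

```bash
python3 -c "
from h import *
look('side','pics/s3.png',80,7)"
```

```text
r 0.0436 phi 96.0 zang+90 93.8 [ 0.3543557  -0.40204336 -0.58051723] 0.1181723405054586
```

View pics/s3.png

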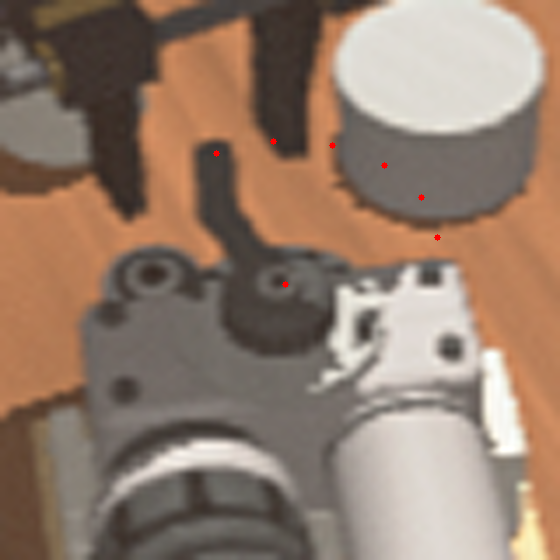

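The fingertips (135,215) and (293,155) now straddle the post, which has its top at (214,150). The tips sit about 14 mm below the post top. Pushing clockwise.

>>> arm_command(translation=[[0, 0, 0], [0, 0, 0], [0.002, 0, 0.048], [0.008, 0, 0.095], [0.008, 0, 0.095]], rotation=[[0, 0, 0], [0, 0, 0], [0, 0.083, 0], [0, 0.167, 0], [0, 0.167, 0]], grip=[0.4, 0.4, 0.4, 0.4, 0.4])

```text
time_s: 8.05
position: [0.5376, 0.1098, 0.1197]
tcp_rot: [[-0.108, 0.002, 0.994], [-0.994, -0.0, -0.108], [-0.0, -1.0, 0.002]]
force: [0.4, -0.2, 0.4]
opening: 0.306
```

>>> arm_command(translation=[[0.002, 0, 0.048], [0.005, 0, 0.072], [0.005, 0, 0.072]], rotation=[[0, 0.083, 0], [0, 0.125, 0], [0, 0.125, 0]], grip=[0.4, 0.4, 0.4])

```text
time_s: 8.35
position: [0.5403, 0.1089, 0.119]
tcp_rot: [[-0.235, -0.004, 0.972], [-0.972, 0.0, -0.235], [0.001, -1.0, -0.004]]
force: [-3.4, 0.6, 1.2]
opening: 0.302
```

Contact: 3.4 N against the push. Continuing.

>>> arm_command(translation=[[0.001, 0, 0.024], [0.002, 0, 0.048], [0.005, 0, 0.072], [0.008, 0, 0.095], [0.008, 0, 0.095]], rotation=[[0, 0.042, 0], [0, 0.083, 0], [0, 0.125, 0], [0, 0.167, 0], [0, 0.167, 0]], grip=[0.4, 0.4, 0.4, 0.4, 0.4])

```text
time_s: 8.85
position: [0.5473, 0.1071, 0.119]
tcp_rot: [[-0.401, -0.004, 0.916], [-0.916, 0.001, -0.401], [0.001, -1.0, -0.004]]
force: [-2.7, 1.6, -0.4]
opening: 0.299
```

>>> arm_command(translation=[[0.001, 0, 0.024], [0.002, 0, 0.048], [0.005, 0, 0.072], [0.008, 0, 0.095], [0.008, 0, 0.095]], rotation=[[0, 0.042, 0], [0, 0.083, 0], [0, 0.125, 0], [0, 0.167, 0], [0, 0.167, 0]], grip=[0.4, 0.4, 0.4, 0.4, 0.4])

```text
time_s: 9.35
position: [0.5558, 0.1031, 0.1192]
tcp_rot: [[-0.554, -0.001, 0.833], [-0.833, 0.001, -0.554], [0.0, -1.0, -0.001]]
force: [-2.5, 1.8, 1.1]
opening: 0.301
```

```bash
python3 -c "
from h import *
look('side','pics/s4.png',80,7)"
```

```text
r 0.0431 phi 58.1 zang+90 56.4 [-3.19712863  2.49580302  2.21834813] 0.11924534559871174
```

View pics/s4.png

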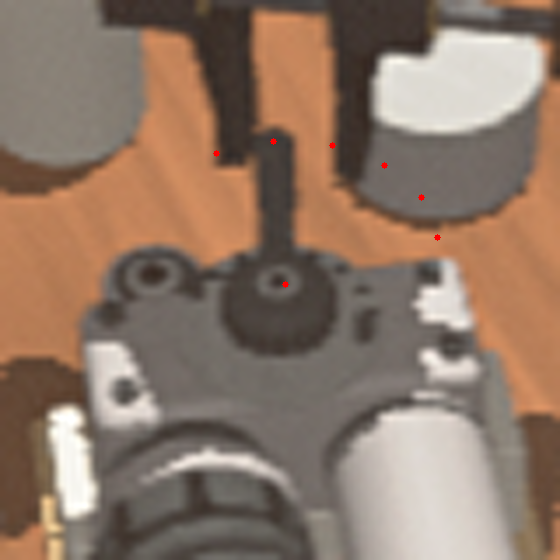

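The lever is moving: the post is at (275,140), between the fingers (235,160) and (350,180), near q ≈ 1.5–1.6. Continuing in 15° pieces.

>>> arm_command(translation=[[0.001, 0, 0.038], [0.005, 0, 0.076], [0.012, 0, 0.114], [0.019, 0, 0.142], [0.019, 0, 0.142]], rotation=[[0, 0.067, 0], [0, 0.133, 0], [0, 0.2, 0], [0, 0.25, 0], [0, 0.25, 0]], grip=[0.4, 0.4, 0.4, 0.4, 0.4])

```text
time_s: 9.9
position: [0.5664, 0.0948, 0.1197]
tcp_rot: [[-0.75, 0.004, 0.661], [-0.661, -0.001, -0.75], [-0.002, -1.0, 0.003]]
force: [0.2, 0.2, 0.2]
opening: 0.303
```

>>> arm_command(translation=[[0.001, 0, 0.038], [0.005, 0, 0.076], [0.012, 0, 0.114], [0.019, 0, 0.142], [0.019, 0, 0.142]], rotation=[[0, 0.067, 0], [0, 0.133, 0], [0, 0.2, 0], [0, 0.25, 0], [0, 0.25, 0]], grip=[0.4, 0.4, 0.4, 0.4, 0.4])

```text
time_s: 10.4
position: [0.5714, 0.0863, 0.1194]
tcp_rot: [[-0.896, 0.001, 0.445], [-0.445, 0.001, -0.896], [-0.001, -1.0, -0.0]]
force: [-0.4, 0.8, 0.6]
opening: 0.295
```

>>> arm_command(translation=[[0.001, 0, 0.038], [0.005, 0, 0.076], [0.012, 0, 0.114], [0.019, 0, 0.142], [0.019, 0, 0.142]], rotation=[[0, 0.067, 0], [0, 0.133, 0], [0, 0.2, 0], [0, 0.25, 0], [0, 0.25, 0]], grip=[0.4, 0.4, 0.4, 0.4, 0.4])

```text
time_s: 10.9
position: [0.5748, 0.0761, 0.1192]
tcp_rot: [[-0.981, -0.0, 0.196], [-0.196, 0.003, -0.981], [-0.0, -1.0, -0.003]]
force: [-1.3, 6.8, 0.7]
opening: 0.304
```

```bash
python3 -c "
from h import *
look('side','pics/s5.png',80,7)
print(models.spot_point('side','lever_tip')[:1])"
```

```text
r 0.0429 phi 13.0 zang+90 11.400000000000006 [-1.29634619  5.40832393  0.45498623] 0.11924972663583662
[{'point': [0.5053, 0.4819], 'conf': 0.79}]
```

>>> arm_command(translation=[[0.001, 0, 0.038], [0.005, 0, 0.076], [0.012, 0, 0.114], [0.019, 0, 0.142], [0.019, 0, 0.142]], rotation=[[0, 0.067, 0], [0, 0.133, 0], [0, 0.2, 0], [0, 0.25, 0], [0, 0.25, 0]], grip=[0.4, 0.4, 0.4, 0.4, 0.4])

```text
time_s: 11.5
position: [0.5766, 0.0626, 0.1195]
tcp_rot: [[-0.998, 0.002, -0.063], [0.063, -0.001, -0.998], [-0.002, -1.0, 0.001]]
force: [0.3, 0.2, 0.2]
opening: 0.303
```

>>> arm_command(translation=[[0.001, 0, 0.024], [0.002, 0, 0.048], [0.005, 0, 0.072], [0.008, 0, 0.095], [0.008, 0, 0.095]], rotation=[[0, 0.042, 0], [0, 0.083, 0], [0, 0.125, 0], [0, 0.167, 0], [0, 0.167, 0]], grip=[0.4, 0.4, 0.4, 0.4, 0.4])

```text
time_s: 12.0
position: [0.5749, 0.057, 0.1193]
tcp_rot: [[-0.972, 0.001, -0.235], [0.235, 0.002, -0.972], [-0.001, -1.0, -0.002]]
force: [-0.8, 1.7, 0.4]
opening: 0.3
```

>>> arm_command(translation=[[0, 0, 0.016], [0.001, 0, 0.032], [0.002, 0, 0.048], [0.002, 0, 0.048]], rotation=[[0, 0.028, 0], [0, 0.056, 0], [0, 0.083, 0], [0, 0.083, 0]], grip=[0.4, 0.4, 0.4, 0.4])

```text
time_s: 12.4
position: [0.5736, 0.0511, 0.1193]
tcp_rot: [[-0.947, 0.0, -0.321], [0.321, -0.001, -0.947], [-0.001, -1.0, 0.001]]
force: [-0.2, 0.3, -0.3]
opening: 0.301
```

```bash
python3 -c "
from h import *
look('side','pics/s6.png',80,7)
print(models.spot_point('side','lever_tip')[:1])"
```

```text
r 0.0433 phi -20.6 zang+90 -18.700000000000003 [ 0.36531394 -0.43476056  0.37960727] 0.1192516202686545
[{'point': [0.5192, 0.5038], 'conf': 0.63}]
```

View pics/s6.png

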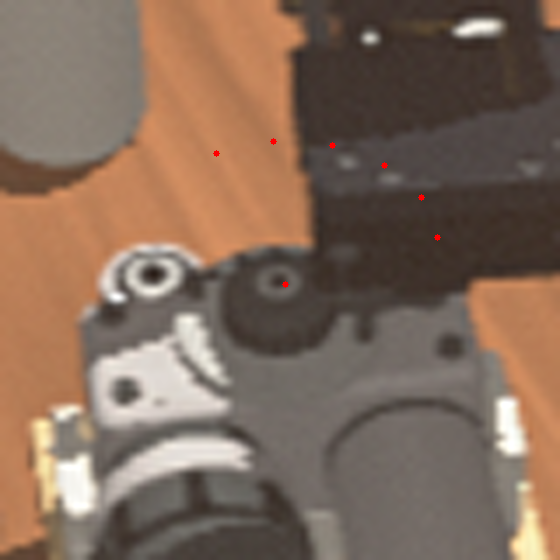

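```bash
python3 -c "
from h import *
c=cap('side'); print([(q,proj(c,[post(q,YAW,pv=PV)]).round(1)) for q in(-.1,0,.2,.4)])"
```

```text
[(-0.1, array([[332., 243.]])), (0, array([[332. , 241.5]])), (0.2, array([[331.2, 238.5]])), (0.4, array([[329.6, 235.7]]))]
```

The gripper body hides the post here, so I'll verify by touch. Going 4–5° further with no force means the lever is home.

>>> arm_command(translation=[[0, 0, 0.013], [0, 0, 0.026], [0.001, 0, 0.04], [0.001, 0, 0.04]], rotation=[[0, 0.022, 0], [0, 0.045, 0], [0, 0.067, 0], [0, 0.067, 0]], grip=[0.4, 0.4, 0.4, 0.4])

```text
time_s: 12.95
position: [0.5723, 0.0489, 0.1192]
tcp_rot: [[-0.922, -0.0, -0.387], [0.387, -0.0, -0.922], [0.0, -1.0, 0.0]]
force: [0.1, 0.7, -0.2]
opening: 0.297
```

>>> arm_command(translation=[[0, 0, 0.01], [0, 0, 0.01]], rotation=[[0, 0.017, 0], [0, 0.017, 0]], grip=[0.4, 0.4])

```text
time_s: 13.15
position: [0.572, 0.0483, 0.1193]
tcp_rot: [[-0.915, -0.0, -0.403], [0.403, -0.0, -0.915], [-0.0, -1.0, 0.0]]
force: [1.1, 0.1, -1.0]
opening: 0.297
```

>>> arm_command(translation=[[0, 0, 0.01], [0, 0, 0.01]], rotation=[[0, 0.017, 0], [0, 0.017, 0]], grip=[0.4, 0.4])

```text
time_s: 13.35
position: [0.5717, 0.0476, 0.1193]
tcp_rot: [[-0.908, -0.0, -0.42], [0.42, -0.0, -0.908], [0.0, -1.0, 0.0]]
force: [0.0, 0.2, -0.4]
opening: 0.3
```

>>> arm_command(translation=[[0, 0, 0.01], [0, 0, 0.02], [0, 0, 0.02]], rotation=[[0, 0.017, 0], [0, 0.034, 0], [0, 0.034, 0]], grip=[0.4, 0.4, 0.4])

```text
time_s: 13.65
position: [0.571, 0.0461, 0.1192]
tcp_rot: [[-0.892, -0.0, -0.452], [0.452, -0.0, -0.892], [0.0, -1.0, 0.0]]
force: [0.1, 0.1, -0.2]
opening: 0.301
```

>>> arm_command(translation=[[0, 0, 0.01], [0, 0, 0.01]], rotation=[[0, 0.017, 0], [0, 0.017, 0]], grip=[0.4, 0.4])

```text
time_s: 13.85
position: [0.5707, 0.0455, 0.1193]
tcp_rot: [[-0.884, 0.0, -0.468], [0.468, 0.0, -0.884], [-0.0, -1.0, -0.0]]
force: [0.4, 0.7, 0.7]
opening: 0.299
```

```bash
python3 -c "
from h import *
c=cap('top'); look('side','pics/s7.png',80,7)"
```

```text
r 0.0432 phi -29.2 zang+90 -27.799999999999997 [-0.21024282  0.09056354 -0.63911194] 0.11925849005362871
```

>>> arm_command(translation=[[0, 0, 0.01], [0, 0, 0.01]], rotation=[[0, 0.017, 0], [0, 0.017, 0]], grip=[0.4, 0.4])

```text
time_s: 14.15
position: [0.5703, 0.045, 0.1192]
tcp_rot: [[-0.875, 0.0, -0.483], [0.483, 0.001, -0.875], [0.0, -1.0, -0.001]]
force: [0.1, 0.9, 0.3]
opening: 0.302
```

>>> arm_command(translation=[[0, 0, 0.01], [0, 0, 0.01]], rotation=[[0, 0.017, 0], [0, 0.017, 0]], grip=[0.4, 0.4])

```text
time_s: 14.35
position: [0.57, 0.0446, 0.1193]
tcp_rot: [[-0.867, 0.0, -0.499], [0.499, 0.001, -0.867], [0.0, -1.0, -0.001]]
force: [1.5, 2.9, -0.7]
opening: 0.307
```

A 3 N reaction at zang ≈ -30° is where rear-finger contact with the post at q ≈ 0 is expected, so the lever is on its closed stop. Now back counter-clockwise, about 78° in all.

>>> arm_command(translation=[[0.001, 0, -0.038], [0.005, 0, -0.076], [0.012, 0, -0.114], [0.019, 0, -0.142], [0.019, 0, -0.142]], rotation=[[0, -0.067, 0], [0, -0.133, 0], [0, -0.2, 0], [0, -0.25, 0], [0, -0.25, 0]], grip=[0.4, 0.4, 0.4, 0.4, 0.4])

```text
time_s: 14.85
position: [0.5742, 0.0544, 0.1192]
tcp_rot: [[-0.967, -0.0, -0.256], [0.256, -0.001, -0.967], [-0.0, -1.0, 0.001]]
force: [-0.6, 0.4, -0.5]
opening: 0.299
```

>>> arm_command(translation=[[0.001, 0, -0.038], [0.005, 0, -0.076], [0.012, 0, -0.114], [0.019, 0, -0.142], [0.019, 0, -0.142]], rotation=[[0, -0.067, 0], [0, -0.133, 0], [0, -0.2, 0], [0, -0.25, 0], [0, -0.25, 0]], grip=[0.4, 0.4, 0.4, 0.4, 0.4])

```text
time_s: 15.35
position: [0.5757, 0.0655, 0.1193]
tcp_rot: [[-1.0, 0.0, 0.001], [-0.001, -0.001, -1.0], [-0.0, -1.0, 0.001]]
force: [0.3, -1.2, 0.0]
opening: 0.303
```

>>> arm_command(translation=[[0.001, 0, -0.038], [0.005, 0, -0.076], [0.012, 0, -0.114], [0.019, 0, -0.142], [0.019, 0, -0.142]], rotation=[[0, -0.067, 0], [0, -0.133, 0], [0, -0.2, 0], [0, -0.25, 0], [0, -0.25, 0]], grip=[0.4, 0.4, 0.4, 0.4, 0.4])

```text
time_s: 15.85
position: [0.5742, 0.0754, 0.1193]
tcp_rot: [[-0.965, -0.0, 0.261], [-0.261, -0.004, -0.965], [0.001, -1.0, 0.004]]
force: [-0.2, -6.1, -0.1]
opening: 0.302
```

>>> arm_command(translation=[[0.001, 0, -0.038], [0.005, 0, -0.076], [0.012, 0, -0.114], [0.019, 0, -0.142], [0.019, 0, -0.142]], rotation=[[0, -0.067, 0], [0, -0.133, 0], [0, -0.2, 0], [0, -0.25, 0], [0, -0.25, 0]], grip=[0.4, 0.4, 0.4, 0.4, 0.4])

```text
time_s: 16.35
position: [0.5694, 0.088, 0.1192]
tcp_rot: [[-0.866, -0.0, 0.501], [-0.501, 0.0, -0.866], [0.0, -1.0, -0.0]]
force: [0.0, 0.3, 0.1]
opening: 0.302
```

```bash
python3 -c "
from h import *
look('side','pics/s8.png',80,7)
print([np.array(r['point'])*[640,480] for r in models.spot_point('side','lever_tip')[:2]])
c=cap('side'); print([(q,proj(c,[post(q,YAW,pv=PV)]).round(1)) for q in(.4,.6,.8,1.,1.2,1.4)])"
```

```text
r 0.0424 phi 30.4 zang+90 30.0 [-3.29860465e-04 -6.76040554e-02 -1.02861439e+00] 0.11922267921205232
[array([325.824, 230.304])]
[(0.4, array([[329.6, 235.7]])), (0.6, array([[327.3, 233.2]])), (0.8, array([[324.4, 231.1]])), (1.0, array([[320.9, 229.5]])), (1.2, array([[317. , 228.3]])), (1.4, array([[312.9, 227.8]]))]
```

>>> arm_command(translation=[[0.001, 0, -0.024], [0.002, 0, -0.048], [0.005, 0, -0.072], [0.008, 0, -0.095], [0.008, 0, -0.095]], rotation=[[0, -0.042, 0], [0, -0.083, 0], [0, -0.125, 0], [0, -0.167, 0], [0, -0.167, 0]], grip=[0.4, 0.4, 0.4, 0.4, 0.4])

```text
time_s: 17.0
position: [0.5659, 0.0932, 0.1193]
tcp_rot: [[-0.765, 0.001, 0.644], [-0.644, -0.001, -0.765], [-0.0, -1.0, 0.001]]
force: [-0.6, 0.5, -0.0]
opening: 0.305
```

>>> arm_command(translation=[[0, 0, -0.02], [0.001, 0, -0.038], [0.001, 0, -0.038]], rotation=[[0, -0.033, 0], [0, -0.067, 0], [0, -0.067, 0]], grip=[0.4, 0.4, 0.4])

```text
time_s: 17.3
position: [0.5632, 0.0967, 0.1192]
tcp_rot: [[-0.718, -0.0, 0.696], [-0.696, 0.0, -0.718], [-0.0, -1.0, -0.001]]
force: [0.1, -0.7, 0.4]
opening: 0.298
```

>>> arm_command(translation=[[0, 0, -0.01], [0, 0, -0.02], [0, 0, -0.02]], rotation=[[0, -0.017, 0], [0, -0.033, 0], [0, -0.033, 0]], grip=[0.4, 0.4, 0.4])

```text
time_s: 17.6
position: [0.562, 0.0978, 0.1192]
tcp_rot: [[-0.693, -0.0, 0.721], [-0.721, 0.0, -0.693], [0.0, -1.0, -0.0]]
force: [0.3, 0.2, 0.1]
opening: 0.299
```

```bash
python3 -c "
from h import *
look('side','pics/s9.png',80,7)
print([np.array(r['point'])*[640,480] for r in models.spot_point('side','lever_tip')[:2]])"
```

```text
r 0.0427 phi 47.1 zang+90 46.1 [ 0.04261001 -0.46632081  0.46552535] 0.11921714476126562
[array([318.72 , 227.184])]
```

View pics/s9.png

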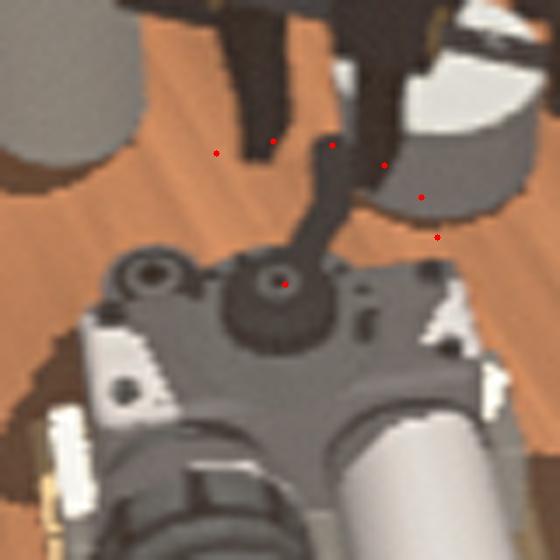

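The post is at (330,140), on the q = 1.2 mark (332,145), between the fingers and with no force. I'll open the fingers, lift off and back away.

>>> arm_command(translation=[[0, 0, 0], [0, 0, 0], [0, 0, 0], [0, 0, 0]], rotation=[[0, 0, 0], [0, 0, 0], [0, 0, 0], [0, 0, 0]], grip=[0, 0, 0, 0])

```text
time_s: 18.1
position: [0.5623, 0.0976, 0.1193]
tcp_rot: [[-0.693, 0.0, 0.721], [-0.721, 0.0, -0.693], [-0.0, -1.0, 0.0]]
force: [0.1, -0.1, -0.3]
opening: 0.487
```

>>> arm_command(translation=[[0, -0.25, 0], [0, -0.6, 0], [0, -1, 0], [0, -1, 0]], rotation=[[0, 0, 0], [0, 0, 0], [0, 0, 0], [0, 0, 0]], grip=[0, 0, 0, 0])

```text
time_s: 18.5
position: [0.5655, 0.0977, 0.2037]
tcp_rot: [[-0.693, 0.01, 0.721], [-0.721, -0.0, -0.693], [-0.007, -1.0, 0.007]]
force: [0.7, 0.3, -0.6]
opening: 0.494
```

>>> arm_command(translation=[[0, -0.5, 0], [0, -1, 0], [0, -1, 0]], rotation=[[0, 0, 0], [0, 0, 0], [0, 0, 0]], grip=[0, 0, 0])

```text
time_s: 18.8
position: [0.5657, 0.0977, 0.2845]
tcp_rot: [[-0.693, 0.012, 0.721], [-0.721, -0.0, -0.693], [-0.008, -1.0, 0.009]]
force: [0.5, -0.8, -0.1]
opening: 0.498
```

>>> arm_command(translation=[[0, -0.5, 0], [0, -1, 0], [0, -1, 0]], rotation=[[0, 0, 0], [0, 0, 0], [0, 0, 0]], grip=[0, 0, 0])

```text
time_s: 19.1
position: [0.5652, 0.0977, 0.3642]
tcp_rot: [[-0.693, 0.011, 0.721], [-0.721, -0.0, -0.693], [-0.008, -1.0, 0.008]]
force: [-0.2, -0.2, -0.1]
opening: 0.499
```

```bash
python3 -c "
from h import *
look('side','pics/s10.png',100,6)
for k in('lever_tip','lower_end','pivot','spring','spray_can','grease_tin','gauge','collar','hook_spanner'): print(k,[(np.array(r['point'])*[640,480]).round(1) for r in models.spot_point('side',k)[:1]])"
```

```text
r 0.0436 phi 45.6 zang+90 46.1 [-1.09029173  0.17236767 -0.59765337] 0.36120345643744123
lever_tip [array([319.4, 227.4])]
lower_end [array([314.6, 366.6])]
pivot [array([312.9, 249.4])]
spring [array([372. , 313.8])]
spray_can [array([279.5, 223.3])]
grease_tin [array([331.4, 227. ])]
gauge [array([366.7, 260.7])]
collar [array([255.5, 284. ])]
hook_spanner [array([258.3, 349.5])]
```

View pics/s10.png

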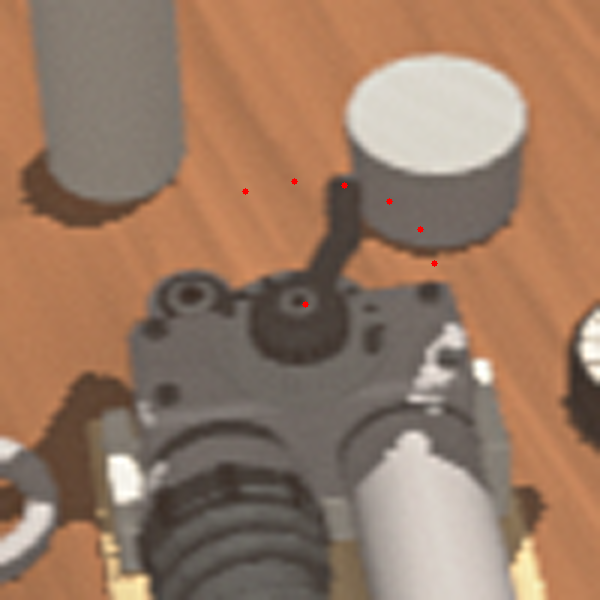

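The post is at (345,183), on the q = 1.2 mark (344,185). The hand is clear and everything else is where it was, within the networks' noise. I'll let the arm settle and hand in.

>>> arm_command(translation=[[0, 0, 0], [0, 0, 0], [0, 0, 0]], rotation=[[0, 0, 0], [0, 0, 0], [0, 0, 0]], grip=[0, 0, 0])

```text
time_s: 19.9
position: [0.5622, 0.0976, 0.3592]
tcp_rot: [[-0.693, -0.0, 0.721], [-0.721, -0.0, -0.693], [0.0, -1.0, 0.0]]
force: [0.1, 0.2, -0.1]
opening: 0.501
```

```bash
python3 -c "
from rig import bot
print(bot.hand_in())"
```

```text
the job is handed in; nothing more can be done
None
```

The lever went clockwise from notch 2.0 onto its closed stop, then back three clicks to the third notch (1.2 rad). I handed the job in at about 20 s of the 67 s allowed; no verdict is reported.

- **Closed stop:** the gripper body hid the post there, so I confirmed it by touch only. There was no force until a reaction of about 3 N at the angle where the stop was expected. The highest end-of-call force reading in the whole job was about 7 N.
- **Third notch:** the last side picture shows the post on the projected 1.2 rad mark. The hand was lifted about 0.24 m clear and read no contact force.
- **Shock and bystanders:** the side network points moved at most about 5 px from the start (grease tin 5 px, shock's lower end 4 px, the others less). I took this as network scatter. I did not check the final state from the top camera, because the arm blocks its view.
- **What disagreed:** in the pictures the fingertips sat about 28 mm higher than the TCP reading plus 22 mm gives. My first sweep therefore passed over the post without touching it. I lowered the tool by about 16 mm and repeated it.

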